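# Load two sample vials into the loading station

### The arm

A 6-joint arm with a two-finger parallel gripper is mounted at the origin on the work surface. World frame = base frame: x ahead of the robot, y to its left, z up, the work surface at z = 0. Lengths are in m, angles in rad, forces in N, time in s.
With the tool pointing down it reaches from about 0.25 to 0.775 m from the base axis. Payload 4 kg.
Tool frame: the origin (TCP) lies at the very end of the fingers, on their centre line; the grasp point (between the pads) lies 19 mm behind it; z points along the fingers, y is the line along which they close (so a half turn about z gives the same grasp; the last joint's range is limited). The gripper opens to 94 mm and grips with 3 to 60 N. Pads are 16 mm wide; open, the fingers measure 119 mm over their backs; the gripper's body (75 mm by 177 mm) begins 78 mm behind the grasp point.
Start: joints at [1.163, 0.087, 1.371, -0, 1.684, -0.103], TCP at [0.165, 0.525, 0.206] pointing down, gripper open.
Joint ranges: [-3.1, 3.1], [-0.76, 2.03], [0.27, 2.55], [-1.08, 4.22], [0.17, 2.65], [-2.57, 2.57]. Speed limits (rad/s): [2.79, 2.79, 3.14, 3.14, 3.14, 3.14].

### API

Orientations are given as [roll, pitch, yaw] about the fixed x, y, z axes, in that order (R = Rz(yaw) Ry(pitch) Rx(roll)).
In Python, from bench import robot, vision gives the robot as it stands.
- The arm moves only by the shell command python3 -m crank 'ROWS'. ROWS is JSON, a list of rows, each a list of 3 entries, a list of its own where there are three numbers: the closure, from 0 (fully open) to 1 (shut), then the shift along the tool's x, y, z in m, then the turn, a rotation vector about the tool's x, y, z in degrees. A call has 1 to 8 rows; each row shifts and turns the commanded pose from where the row before left it, along the tool's axes as they then stand; what a row does not reach is not made up. A row lasts 1/10 s, in which the tool goes at most 50 mm and 8.59 degrees, less where a joint would pass 70% of its speed; a pose out of reach is approached as far as the arm can. A call with a gripper value outside its range is refused whole. The fingers move at their own pace and stop on an object; the grip force is fixed at half the most. Time passes only in rows, so rows that do not move let the fingers close. It gives the time, the measured TCP pose, the force, the opening and the grip force at its end, in the units of the state.
- robot.get_obs(): the state, without advancing time (a new reading comes with each control period).
- vision.snapshot(name): name is "scene" or "top"; returns a dict with "color" (384x512x3 uint8, red, green, blue), "z_map" (384x512 float32, m along the optical axis (not along the pixel's ray), 0 where there is no reading), "fx", "fy", "cx", "cy" (pixels), "dist" ([k1, k2, p1, p2, k3] as OpenCV has them; the pictures are not rectified), "R" (3x3) and "t" (3): a world point X has camera coordinates R X + t. Camera axes: x right, y down, z forward; pixel columns grow to the right and rows downward; lengths in m; the calibration is good to about 2 mm. A picture is of the moment at which its call begins.
- robot.close_job(): hands the job in; it is judged then, once.
The state is a dict: "time": time; "joint_positions": joint angles; "qvel": joint speeds; "joint_torque": joint torques, N m; "tool_pos": TCP position; "ee_rot": TCP orientation; "wrist_force": force on the tool from outside, world axes, zero at the start; "wrist_torque": the same for the moment, N m; "width": finger opening in m; "finger_force": force on a finger pad.
Only numpy, scipy, OpenCV 4.12 (cv2) and the standard library are available. Lean on these libraries where they do the work, as an engineer would, in place of code of your own. Each camera call takes 0.05 s, during which the arm holds its last target. There are 200 camera calls.

### The job

The analyser's loading station still has two empty pockets. Take the two tall vials from the steel tray, not the short ones, and put one into each empty pocket, cap up, standing upright on the pocket's floor; lower each one to its pocket before letting go rather than dropping it from high up.

Things in the scene. Friction and masses are not known exactly. Their poses are not given: they have to be found in the camera images.
- vial1: One of the two tall vials: amber, white screw cap, paper label; a plain cylinder 28 mm in diameter, 85 mm tall, about 45 g. Origin at the centre of its underside, z up through the cap. Starts upright in a shallow steel tray (250 mm square, lip 14 mm high, floor 3 mm above the bench) with two vials of the same diameter but 45 mm tall; they stand 80 mm or more apart, axis to axis.
- vial2: The other tall vial, the same as vial1 and in the same tray: 28 mm in diameter, 85 mm tall, origin at the centre of its underside, z up through the cap. Either vial may go into either empty pocket.
- pocket1 (a point): Centre of the floor of one of the two empty pockets of the loading station, a fixed grey block 190 x 190 x 50 mm with a low white control strip on the robot's side. Its four round pockets stand in a square, 92 mm from axis to axis; each is 46 mm wide and 30 mm deep, its flat floor 20 mm and its mouth (the block's top) 50 mm above the bench. z up.
- pocket2 (a point): The same point of the other empty pocket, diagonally across from pocket1 (130 mm from axis to axis) and of the same size. The two pockets between them each hold a tall vial already, which stands 55 mm above the block's top (105 mm above the bench). z up.

How it is judged:
At the end, for the whole second after the job is handed in: The two tall vials stand at rest, one in each of the two pockets that were empty (either way round): underside within 6 mm of the pocket floor's height, within 14 mm of the pocket's axis, cap up and within 11 degrees of upright (((horizontal distance between vial1 and pocket1 below 0.014 m and z of vial1 in the frame of pocket1 between -0.006 and 0.006 m and angle between each of vial1, vial2's own z axis and vertical below 0.2 rad and horizontal distance between vial2 and pocket2 below 0.014 m and z of vial2 in the frame of pocket2 between -0.006 and 0.006 m) or (horizontal distance between vial1 and pocket2 below 0.014 m and z of vial1 in the frame of pocket2 between -0.006 and 0.006 m and angle between each of vial1, vial2's own z axis and vertical below 0.2 rad and horizontal distance between vial2 and pocket1 below 0.014 m and z of vial2 in the frame of pocket1 between -0.006 and 0.006 m)) and linear speed of each of vial1, vial2 below 0.03 m/s); the robot touches nothing.
It fails at once if a tall vial is dropped into a pocket from high up (it falls faster than 1.2 m/s there, a fall of over 70 mm) ((linear speed of vial1 above 1.2 m/s and distance between vial1 and pocket1 below 0.04 m) or (linear speed of vial1 above 1.2 m/s and distance between vial1 and pocket2 below 0.04 m) or (linear speed of vial2 above 1.2 m/s and distance between vial2 and pocket1 below 0.04 m) or (linear speed of vial2 above 1.2 m/s and distance between vial2 and pocket2 below 0.04 m)).
It also fails if it takes over 64 s, if anything falls off the work surface, if the arm or the gripper's body presses on something with over 40 N, if the wrist force passes 120 N, or if a joint passes its speed limit or range.

## Working session

There is one attempt and no reset: what is moved stays moved. The work goes in short steps, Python scripts to look and compute and a shell command to move; the robot and the scene stay as the last step left them, time stands still between calls to the robot, and variables do not carry over. Pictures are saved under pics/ and viewed, at most 10 in all, crops included, and the job is handed in when it is done.

```bash
mkdir -p pics; cat > h.py <<'E'
import numpy as np, cv2
from bench import robot, vision
def snap(n):
    s=vision.snapshot(n); s['K']=np.array([[s['fx'],0,s['cx']],[0,s['fy'],s['cy']],[0,0,1.]]); s['R']=np.array(s['R']); s['t']=np.array(s['t']); return s
def ray(s,uv):
    p=cv2.undistortPoints(np.array(uv,float).reshape(-1,1,2),s['K'],np.array(s['dist'],float)).reshape(-1,2)
    d=np.c_[p,np.ones(len(p))]@s['R']; c=-s['R'].T@s['t']; return c,d
def onplane(s,uv,z):
    c,d=ray(s,uv); return c+d*((z-c[2])/d[:,2:])
def cloud(s):
    h,w=s['z_map'].shape; u,v=np.meshgrid(np.arange(w),np.arange(h))
    c,d=ray(s,np.c_[u.ravel(),v.ravel()]); X=c+d*s['z_map'].reshape(-1,1); X[s['z_map'].ravel()==0]=np.nan
    return X.reshape(h,w,3)
E
python3 - <<'E'
from h import *
for n in ('top','scene'):
    s=snap(n); print(n,-s['R'].T@s['t'],s['R'][2]); cv2.imwrite(f'pics/{n}0.png',s['color'][:,:,::-1]); np.save(n+'.npy',cloud(s))
o=robot.get_obs(); print(o['time'],o['tool_pos'],o['ee_rot'])
E
```

```text
top [ 0.43384526 -0.01920308  0.92316757] [ 0.14386303  0.00812644 -0.98956424]
scene [0.84907284 0.39312414 0.86266543] [-0.32706902 -0.41122524 -0.85083468]
0.1 [0.16485746 0.52420794 0.20443619] [-3.13964982e+00 -2.26016257e-04  2.83680956e+00]
```

View pics/top0.png

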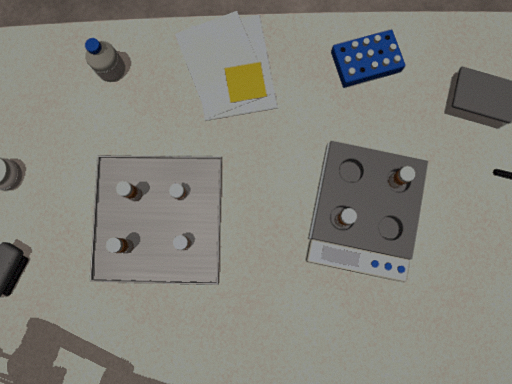

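View pics/scene0.png

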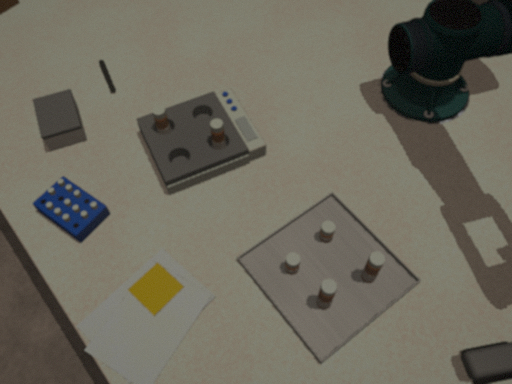

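The top view shows tall vials at about (124,189) and (114,245), and short ones at (178,190) and (181,242). The empty pockets are at (350,171) and (390,228), and the filled ones at (403,175) and (346,215). The scene view agrees. Next I measure these points.

```bash
cat > meas.py <<'E'
from h import *
def caps(s,X,top,box,tol=.012):
    g=s['color'].astype(int); m=((g.min(2)>140)&(g.max(2)-g.min(2)<45)&(np.abs(X[:,:,2]-top)<tol)).astype(np.uint8)
    n,l,st,c=cv2.connectedComponentsWithStats(m); r=[]
    for i in range(1,n):
        if st[i,4]<40: continue
        uv=np.argwhere(l==i)[:,::-1]; P=onplane(s,uv,top)
        if box[0]<P[:,0].mean()<box[1] and box[2]<P[:,1].mean()<box[3]:
            (a,b),rad=cv2.minEnclosingCircle(P[:,:2].astype(np.float32)); r.append((np.round([a,b],4),np.round(P[:,:2].mean(0),4),round(rad,4),st[i,4],np.round(np.nanmedian(X[l==i][:,2]),4)))
    return r
if __name__=='__main__':
  for n in('top','scene'):
    s=snap(n);X=cloud(s);print(n)
    for top in(.088,.048,.105):
        print(top);[print('  ',*r) for r in caps(s,X,top,(-1,1,-1,1))]
    m=(np.abs(X[:,:,2]-.05)<.006)&(X[:,:,1]<.1)&(s['color'].max(2)<130)
    m=m.astype(np.uint8);k,l,st,c=cv2.connectedComponentsWithStats(m);i=1+st[1:,4].argmax()
    # largest dark blob, and holes in it
    b=(l==i).astype(np.uint8);P=onplane(s,np.argwhere(b)[:,::-1],.05)
    rc=cv2.minAreaRect(P[:,:2].astype(np.float32));print('block',rc, 'z',np.nanmedian(X[b>0][:,2]))
    cs,h=cv2.findContours(b,cv2.RETR_CCOMP,cv2.CHAIN_APPROX_NONE)
    for q,hh in zip(cs,h[0]):
        if hh[3]>=0 and len(q)>25:
            p=onplane(s,q.reshape(-1,2),.05)[:,:2].astype(np.float32);print('  hole',q.mean((0,1)),cv2.fitEllipse(p))
E
python3 meas.py
```

```text
top
0.088
   [0.5674 0.2372] [0.5674 0.2369] 0.0124 140 0.0882
   [0.4652 0.2535] [0.4653 0.2537] 0.013 160 0.0882
0.048
   [0.5675 0.1476] [0.5673 0.1475] 0.0125 129 0.0486
   [0.4693 0.1403] [0.4691 0.1404] 0.0131 147 0.0483
   [ 0.4276 -0.1908] [ 0.4256 -0.1961] 0.0928 1257 0.0422
0.105
   [ 0.5783 -0.275 ] [ 0.5783 -0.275 ] 0.0124 147 0.1053
   [ 0.5055 -0.1666] [ 0.5055 -0.1666] 0.0122 152 0.1055
block ((0.5403288006782532, -0.21859467029571533), (0.19234585762023926, 0.1914612203836441), 76.68060302734375) z 0.05034930089870404
  hole [390.07246377 227.34782609] ((0.4859734773635864, -0.2523646652698517), (0.04467933624982834, 0.0470481738448143), 99.09742736816406)
  hole [342.72 216.96] ((0.5078272819519043, -0.1644768863916397), (0.04628388211131096, 0.0521276518702507), 14.20800495147705)
  hole [400.98717949 178.30769231] ((0.5778089761734009, -0.27843672037124634), (0.04372969642281532, 0.06062547117471695), 35.751792907714844)
  hole [350.82857143 170.72857143] ((0.594983696937561, -0.18404603004455566), (0.04624738171696663, 0.04741629213094711), 157.12844848632812)
scene
0.088
0.048
0.105
block ((0.5380501747131348, -0.21589095890522003), (0.19805599749088287, 0.19659362733364105), 76.42115783691406) z 0.05000556632260167
  hole [178.89473684 156.50877193] ((0.5957419276237488, -0.18293818831443787), (0.04457472637295723, 0.04833536222577095), 53.40587615966797)
  hole [218.06097561 134.06097561] ((0.4956585466861725, -0.17739874124526978), (0.043421994894742966, 0.09692341834306717), 148.22735595703125)
  hole [202.44230769 112.75      ] ((0.48490211367607117, -0.2507736086845398), (0.04377501830458641, 0.04905986040830612), 65.4952392578125)
```

```bash
cat > go.py <<'E'
import sys; from h import *; from scipy.spatial.transform import Rotation as Ro
o=robot.get_obs(); T=np.array([float(a) for a in sys.argv[1:4]]); M=Ro.from_euler('xyz',o['ee_rot']).as_matrix()
tilt=Ro.from_matrix(M)
print('t',o['time'],'pos',np.round(o['tool_pos'],4),'rot',np.round(o['ee_rot'],4),'w',o['width'],'d_tool_mm',np.round(1000*M.T@(T-o['tool_pos']),1),'q',np.round(o['joint_positions'],2),'F',np.round(o['wrist_force'],1))
E
python3 -m crank '[[0.2,[-0.035,-0.012,0],[0,0,0]],[0.2,[-0.035,-0.012,0],[0,0,0]],[0.2,[-0.035,-0.012,0],[0,0,0]],[0.2,[-0.035,-0.012,0],[0,0,0]],[0.2,[-0.035,-0.012,0],[0,0,0]],[0.2,[-0.035,-0.012,0],[0,0,0]],[0.2,[-0.035,-0.012,0],[0,0,0]],[0.2,[0,0,0],[0,0,0]]]'
python3 go.py .5674 .2372 .2
```

```text
time: 1.0
tool_pos: [0.3765, 0.3684, 0.205]
ee_rot: [-3.14, 0.001, 2.831]
wrist_force: [0.1, 0.5, -0.0]
width: 0.0752
finger_force: 0.0
t 1.0 pos [0.3765 0.3684 0.205 ] rot [-3.1403e+00  1.1000e-03  2.8311e+00] w 0.07519076675866644 d_tool_mm [-221.9  -66.6    5.3] q [ 0.67  0.04  1.43 -0.    1.68 -0.59] F [ 0.1  0.5 -0. ]
```

```bash
python3 -m crank '[[0.2,[-0.037,-0.011,0],[0,0,0]],[0.2,[-0.037,-0.011,0],[0,0,0]],[0.2,[-0.037,-0.011,0],[0,0,0]],[0.2,[-0.037,-0.011,0],[0,0,0]],[0.2,[-0.037,-0.011,0],[0,0,0]],[0.2,[-0.037,-0.011,0.005],[0,0,0]],[0.2,[0,0,0],[0,0,0]],[0.2,[0,0,0],[0,0,0]]]'
python3 go.py .5674 .2372 .2
```

```text
time: 1.8
tool_pos: [0.5651, 0.2417, 0.1996]
ee_rot: [-3.141, -0.002, 2.836]
wrist_force: [-0.7, 0.2, 0.1]
width: 0.0752
finger_force: 0.0
t 1.8 pos [0.5651 0.2417 0.1996] rot [-3.1412e+00 -2.3000e-03  2.8361e+00] w 0.07524216505150835 d_tool_mm [-3.5 -3.6 -0.4] q [ 0.31  0.23  1.21  0.    1.69 -0.95] F [-0.7  0.2  0.1]
```

```bash
python3 -m crank '[[0.2,[-0.0035,-0.0035,0],[0,0,0]],[0.2,[0,0,0.02],[0,0,0]],[0.2,[0,0,0.03],[0,0,0]],[0.2,[0,0,0.03],[0,0,0]],[0.2,[0,0,0.01],[0,0,0]],[0.2,[0,0,0],[0,0,0]],[0.2,[0,0,0],[0,0,0]],[0.2,[0,0,0],[0,0,0]]]'
python3 go.py .5674 .2372 .049; python3 go.py .5674 .2372 .049
python3 - <<'E'
from h import *
s=snap('top');cv2.imwrite('pics/t1.png',cv2.resize(s['color'][110:300,60:260,::-1],None,fx=3,fy=3))
E
```

```text
time: 2.6
tool_pos: [0.5689, 0.2377, 0.1131]
ee_rot: [3.139, 0.003, 2.837]
wrist_force: [0.1, -0.2, 0.1]
width: 0.0753
finger_force: 0.0
t 2.6 pos [0.5689 0.2377 0.1131] rot [3.139  0.0035 2.8372] w 0.07528505470457605 d_tool_mm [ 1.5 -1.1 64.1] q [ 0.3   0.26  1.35  0.    1.52 -0.96] F [ 0.1 -0.2  0.1]
t 2.6 pos [0.5689 0.2377 0.1131] rot [3.139  0.0035 2.8372] w 0.07528505470457605 d_tool_mm [ 1.5 -1.1 64.1] q [ 0.3   0.26  1.35  0.    1.52 -0.96] F [ 0.1 -0.2  0.1]
```

View pics/t1.png

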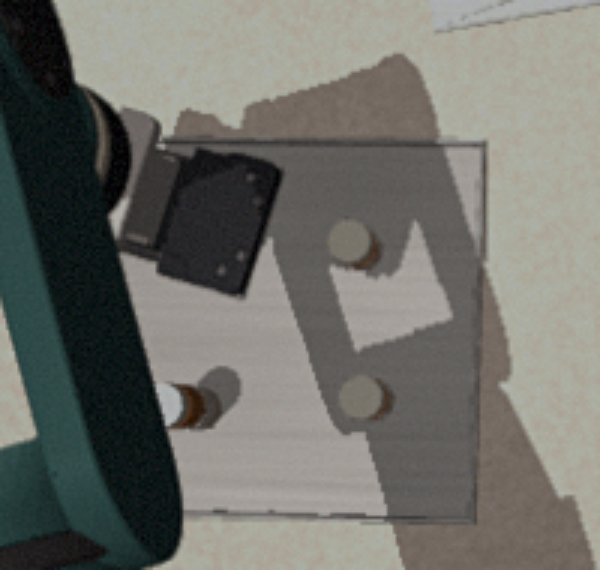

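The gripper body hides the vial, as it should when it sits directly over it, and the other vials are undisturbed. The pose reading fits the vial's measured position, so I descend and grip.

```bash
python3 -m crank '[[0.2,[0,0,0.02],[0,0,0]],[0.2,[0,0,0.02],[0,0,0]],[0.2,[0,0,0.02],[0,0,0]],[0.2,[0,0,0.004],[0,0,0]],[0.2,[0,0,0],[0,0,0]],[0.2,[0,0,0],[0,0,0]]]'
python3 -m crank '[[0.8,[0,0,0],[0,0,0]],[0.8,[0,0,0],[0,0,0]],[0.8,[0,0,0],[0,0,0]],[0.8,[0,0,0],[0,0,0]],[0.8,[0,0,0],[0,0,0]],[0.8,[0,0,0],[0,0,0]]]'
python3 go.py .5674 .2372 .2
```

```text
time: 3.25
tool_pos: [0.5689, 0.2374, 0.0482]
ee_rot: [3.14, 0.002, 2.837]
wrist_force: [-0.1, -0.0, 0.1]
width: 0.0757
finger_force: 0.0
time: 3.85
tool_pos: [0.5678, 0.2371, 0.0465]
ee_rot: [3.142, -0.0, 2.837]
wrist_force: [-0.0, -0.3, 0.1]
width: 0.0307
finger_force: 0.0
t 3.85 pos [0.5678 0.2371 0.0465] rot [ 3.1415 -0.      2.8368] w 0.0306791594406999 d_tool_mm [   0.4    0.  -153.5] q [ 0.3   0.31  1.43  0.    1.4  -0.96] F [-0.  -0.3  0.1]
```

```bash
python3 -m crank '[[0.9,[0,0,0],[0,0,0]],[0.9,[0,0,0],[0,0,0]],[0.9,[0,0,0],[0,0,0]],[0.9,[0,0,0],[0,0,0]]]'
python3 -m crank '[[0.9,[0,0,-0.02],[0,0,0]],[0.9,[0,0,-0.03],[0,0,0]],[0.9,[0,0,-0.03],[0,0,0]],[0.9,[0,0,-0.03],[0,0,0]],[0.9,[0,0,-0.03],[0,0,0]],[0.9,[0,0,-0.015],[0,0,0]],[0.9,[0,0,0],[0,0,0]],[0.9,[0,0,0],[0,0,0]]]'
python3 go.py .5952 -.1835 .2
```

```text
time: 4.25
tool_pos: [0.5678, 0.2371, 0.0464]
ee_rot: [3.142, -0.0, 2.837]
wrist_force: [-0.3, 0.2, 0.0]
width: 0.0276
finger_force: 30.0
time: 5.05
tool_pos: [0.5674, 0.2369, 0.2001]
ee_rot: [-3.141, -0.001, 2.837]
wrist_force: [0.1, -0.7, -0.1]
width: 0.028
finger_force: 30.0
t 5.05 pos [0.5674 0.2369 0.2001] rot [-3.1407e+00 -1.4000e-03  2.8367e+00] w 0.027954790663284993 d_tool_mm [-1.527e+02 -3.927e+02  3.000e-01] q [ 0.3   0.23  1.21  0.    1.7  -0.96] F [ 0.1 -0.7 -0.1]
```

```bash
python3 -m crank '[[0.9,[-0.006,-0.014,0],[0,0,0]],[0.9,[-0.011,-0.028,0],[0,0,0]],[0.9,[-0.011,-0.028,0],[0,0,0]],[0.9,[-0.011,-0.028,0],[0,0,0]],[0.9,[-0.011,-0.028,0],[0,0,0]],[0.9,[-0.011,-0.028,0],[0,0,0]],[0.9,[-0.011,-0.028,0],[0,0,0]],[0.9,[-0.011,-0.028,0],[0,0,0]]]'
python3 -m crank '[[0.9,[-0.011,-0.028,0],[0,0,0]],[0.9,[-0.011,-0.028,0],[0,0,0]],[0.9,[-0.011,-0.028,0],[0,0,0]],[0.9,[-0.011,-0.028,0],[0,0,0]],[0.9,[-0.011,-0.028,0],[0,0,0]],[0.9,[-0.011,-0.028,0],[0,0,0]],[0.9,[-0.004,-0.014,0],[0,0,0]],[0.9,[0,0,0],[0,0,0]]]'
python3 go.py .5952 -.1835 .2
```

```text
time: 5.85
tool_pos: [0.5828, 0.0095, 0.1992]
ee_rot: [-3.14, -0.004, 2.836]
wrist_force: [0.8, -0.2, -0.2]
width: 0.0279
finger_force: 30.0
time: 6.65
tool_pos: [0.5949, -0.1848, 0.1995]
ee_rot: [3.142, -0.003, 2.833]
wrist_force: [-0.3, 0.7, -1.0]
width: 0.0276
finger_force: 30.0
t 6.65 pos [ 0.5949 -0.1848  0.1995] rot [ 3.1416 -0.0034  2.8334] w 0.027599601054514117 d_tool_mm [ 0.1  1.4 -0.5] q [-0.39  0.25  1.19 -0.    1.7  -1.65] F [-0.3  0.7 -1. ]
```

```bash
python3 -m crank '[[0.9,[0,0.001,0.02],[0,0,0]],[0.9,[0,0,0.03],[0,0,0]],[0.9,[0,0,0.03],[0,0,0]],[0.9,[0,0,0.01],[0,0,0]],[0.9,[0,0,0],[0,0,0]],[0.9,[0,0,0],[0,0,0]]]'
python3 go.py .5952 -.1835 .066
python3 - <<'E'
from h import *
s=snap('scene');cv2.imwrite('pics/s1.png',cv2.resize(s['color'][60:210,110:290,::-1],None,fx=4,fy=4))
P=np.array([[.5952,-.1835,.05],[.5952,-.1835,.066],[.5952,-.1835,.151]])
print((cv2.projectPoints(P,cv2.Rodrigues(s['R'])[0],s['t'],s['K'],np.array(s['dist'],float))[0].reshape(-1,2)-[110,60])*4)
E
```

```text
time: 7.25
tool_pos: [0.5971, -0.1814, 0.1128]
ee_rot: [3.141, 0.002, 2.838]
wrist_force: [0.1, -0.1, 0.4]
width: 0.0278
finger_force: 30.0
t 7.25 pos [ 0.5971 -0.1814  0.1128] rot [3.1414e+00 1.7000e-03 2.8376e+00] w 0.02782853250829639 d_tool_mm [ 1.2 -2.5 46.8] q [-0.39  0.28  1.33  0.    1.53 -1.65] F [ 0.1 -0.1  0.4]
[[276.42730922 385.00306107]
 [271.97429462 366.74313814]
 [246.08587043 260.67128674]]
```

View pics/s1.png

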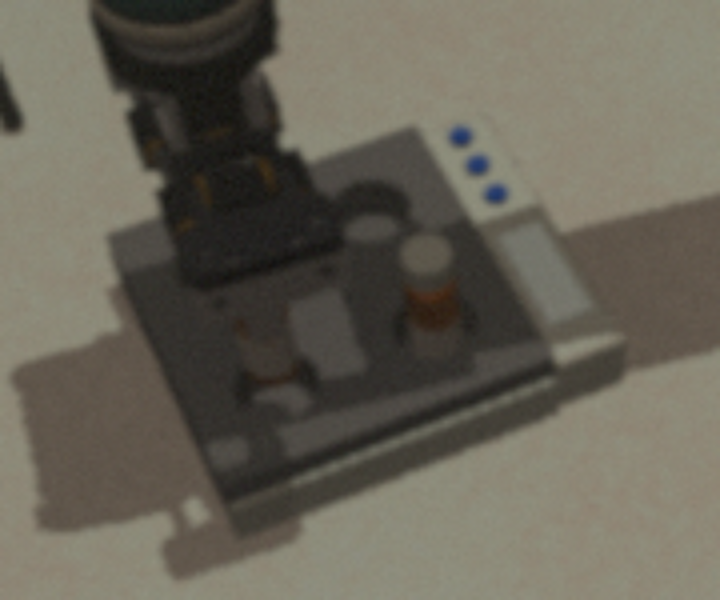

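The vial hangs upright with its underside at about (273,375), just over the pocket at about (278,388). I lower it.

```bash
python3 -m crank '[[0.9,[0.001,-0.0015,0.01],[0,0,0]],[0.9,[0,0,0.015],[0,0,0]],[0.9,[0,0,0.013],[0,0,0]],[0.9,[0,0,0.004],[0,0,0]],[0.9,[0,0,0.002],[0,0,0]],[0.9,[0,0,0],[0,0,0]],[0.9,[0,0,0],[0,0,0]]]'
python3 go.py .5952 -.1835 .066
```

```text
time: 8.0
tool_pos: [0.5954, -0.1831, 0.068]
ee_rot: [3.142, 0.001, 2.837]
wrist_force: [0.3, 0.0, 0.3]
width: 0.0277
finger_force: 30.0
t 8.0 pos [ 0.5954 -0.1831  0.068 ] rot [3.1416e+00 1.0000e-03 2.8368e+00] w 0.027682163661930364 d_tool_mm [ 0.1 -0.4  2. ] q [-0.39  0.31  1.39  0.    1.45 -1.66] F [0.3 0.  0.3]
```

```bash
python3 -m crank '[[0.9,[0,0,0.001],[0,0,0]],[0.9,[0,0,0],[0,0,0]],[0.9,[0,0,0.001],[0,0,0]],[0.9,[0,0,0],[0,0,0]],[0.9,[0,0,0],[0,0,0]]]'
python3 go.py .5952 -.1835 .066
```

```text
time: 8.5
tool_pos: [0.595, -0.1829, 0.0655]
ee_rot: [3.142, -0.0, 2.837]
wrist_force: [0.0, 0.2, 0.1]
width: 0.0276
finger_force: 30.0
t 8.5 pos [ 0.595  -0.1829  0.0655] rot [ 3.1415 -0.      2.8368] w 0.027629467449707852 d_tool_mm [-0.3 -0.5 -0.5] q [-0.39  0.31  1.39  0.    1.44 -1.66] F [0.  0.2 0.1]
```

```bash
python3 -m crank '[[0.9,[0,0,0.001],[0,0,0]],[0.9,[0,0,0],[0,0,0]],[0.6,[0,0,0],[0,0,0]],[0.4,[0,0,0],[0,0,0]],[0.4,[0,0,0],[0,0,0]],[0.4,[0,0,0],[0,0,0]],[0.4,[0,0,0],[0,0,0]]]'
python3 -m crank '[[0.4,[0,0,-0.01],[0,0,0]],[0.4,[0,0,-0.02],[0,0,0]],[0.4,[0,0,-0.03],[0,0,0]],[0.4,[0,0,-0.03],[0,0,0]],[0.4,[0,0,-0.03],[0,0,0]],[0.4,[0,0,-0.015],[0,0,0]],[0.4,[0,0,0],[0,0,0]],[0.4,[0,0,0],[0,0,0]]]'
python3 go.py .4652 .2537 .2
```

```text
time: 9.2
tool_pos: [0.5951, -0.183, 0.0645]
ee_rot: [3.142, 0.0, 2.837]
wrist_force: [1.1, -0.6, 0.2]
width: 0.0563
finger_force: 0.0
time: 10.0
tool_pos: [0.5947, -0.1828, 0.1986]
ee_rot: [3.141, -0.001, 2.837]
wrist_force: [-0.7, 0.5, -0.0]
width: 0.0564
finger_force: 0.0
t 10.0 pos [ 0.5947 -0.1828  0.1986] rot [ 3.1414e+00 -1.0000e-03  2.8368e+00] w 0.05643374935568974 d_tool_mm [254.6 377.5  -1. ] q [-0.39  0.25  1.2   0.    1.7  -1.66] F [-0.7  0.5 -0. ]
```

```bash
python3 -m crank '[[0.2,[0.011,0.016,0],[0,0,0]],[0.2,[0.019,0.028,0],[0,0,0]],[0.2,[0.019,0.028,0],[0,0,0]],[0.2,[0.019,0.028,0],[0,0,0]],[0.2,[0.019,0.028,0],[0,0,0]],[0.2,[0.019,0.028,0],[0,0,0]],[0.2,[0.019,0.028,0],[0,0,0]],[0.2,[0.019,0.028,0],[0,0,0]]]'
python3 -m crank '[[0.2,[0.019,0.028,0],[0,0,0]],[0.2,[0.019,0.028,0],[0,0,0]],[0.2,[0.019,0.028,0],[0,0,0]],[0.2,[0.019,0.028,0],[0,0,0]],[0.2,[0.019,0.028,0],[0,0,0]],[0.2,[0.015,0.025,0],[0,0,0]],[0.2,[0,0,0],[0,0,0]],[0.2,[0,0,0],[0,0,0]]]'
python3 go.py .4652 .2537 .2
cat > chk.py <<'E'
from meas import *
for n in('top','scene'):
    s=snap(n);X=cloud(s);print(n)
    for t in (.088,.105): print(t,*caps(s,X,t,(-1,1,-1,1)),sep='\n ')
    cv2.imwrite('pics/%s_%d.png'%(n,robot.get_obs()['time']*100),s['color'][:,:,::-1])
E
python3 chk.py; ls pics
```

```text
time: 10.8
tool_pos: [0.5189, 0.0648, 0.1973]
ee_rot: [-3.141, -0.004, 2.837]
wrist_force: [0.9, -0.2, -0.4]
width: 0.0753
finger_force: 0.0
time: 11.6
tool_pos: [0.4642, 0.2532, 0.1978]
ee_rot: [-3.139, -0.002, 2.839]
wrist_force: [-0.1, -0.1, 0.3]
width: 0.0751
finger_force: 0.0
t 11.6 pos [0.4642 0.2532 0.1978] rot [-3.1393e+00 -2.3000e-03  2.8389e+00] w 0.0751159404159817 d_tool_mm [-0.8  0.7 -2.2] q [ 0.39  0.04  1.43 -0.    1.67 -0.88] F [-0.1 -0.1  0.3]
top
0.088
0.105
 (array([ 0.5952, -0.1834]), array([ 0.5952, -0.1833]), 0.0131, np.int32(158), np.float64(0.1052))
 (array([ 0.5781, -0.2752]), array([ 0.578 , -0.2751]), 0.0131, np.int32(156), np.float64(0.1052))
 (array([ 0.5054, -0.1665]), array([ 0.5055, -0.1665]), 0.0129, np.int32(165), np.float64(0.1054))
scene
0.088
0.105
s1.png
scene0.png
scene_1170.png
t1.png
top0.png
top_1165.png
```

The first vial's cap is at (0.5952, -0.1834, 0.105), so it stands centred in its pocket. Now the second one.

```bash
python3 -m crank '[[0.2,[0,0,0.02],[0,0,0]],[0.2,[0,0,0.03],[0,0,0]],[0.2,[0,0,0.03],[0,0,0]],[0.2,[0,0,0.01],[0,0,0]],[0.2,[0,0,0],[0,0,0]],[0.2,[0,0,0],[0,0,0]],[0.2,[0,0,0],[0,0,0]]]'
python3 go.py .4652 .2536 .048
```

```text
time: 12.4
tool_pos: [0.4672, 0.2532, 0.1116]
ee_rot: [3.139, 0.003, 2.836]
wrist_force: [-0.4, 1.7, 0.4]
width: 0.0752
finger_force: 0.0
t 12.4 pos [0.4672 0.2532 0.1116] rot [3.1391e+00 2.9000e-03 2.8363e+00] w 0.07519744717213327 d_tool_mm [ 2.2 -0.3 63.6] q [ 0.39  0.08  1.57  0.    1.49 -0.88] F [-0.4  1.7  0.4]
```

```bash
python3 -m crank '[[0.2,[0,0,0.02],[0,0,0]],[0.2,[0,0,0.02],[0,0,0]],[0.2,[0,0,0.018],[0,0,0]],[0.2,[0,0,0.004],[0,0,0]],[0.2,[0,0,0],[0,0,0]],[0.2,[0,0,0],[0,0,0]],[0.5,[0,0,0],[0,0,0]],[0.7,[0,0,0],[0,0,0]]]'
python3 go.py .4652 .2536 .048
python3 -m crank '[[0.9,[0,0,0],[0,0,0]],[0.9,[0,0,0],[0,0,0]],[0.9,[0,0,0],[0,0,0]],[0.9,[0,0,0],[0,0,0]],[0.9,[0,0,0],[0,0,0]],[0.9,[0,0,0],[0,0,0]],[0.9,[0,0,0],[0,0,0]]]'
```

```text
time: 13.2
tool_pos: [0.4666, 0.2532, 0.0487]
ee_rot: [3.14, 0.002, 2.837]
wrist_force: [0.4, 0.1, -0.4]
width: 0.0628
finger_force: 0.0
t 13.2 pos [0.4666 0.2532 0.0487] rot [3.1401e+00 1.6000e-03 2.8368e+00] w 0.06280194325138395 d_tool_mm [ 1.4 -0.   0.7] q [ 0.39  0.13  1.64  0.    1.37 -0.88] F [ 0.4  0.1 -0.4]
time: 13.9
tool_pos: [0.4659, 0.2529, 0.0474]
ee_rot: [3.142, -0.0, 2.837]
wrist_force: [-0.2, 0.5, 0.2]
width: 0.0274
finger_force: 30.0
```

```bash
python3 -m crank '[[0.9,[0,0,-0.02],[0,0,0]],[0.9,[0,0,-0.03],[0,0,0]],[0.9,[0,0,-0.03],[0,0,0]],[0.9,[0,0,-0.03],[0,0,0]],[0.9,[0,0,-0.03],[0,0,0]],[0.9,[0,0,-0.015],[0,0,0]],[0.9,[0,0,0],[0,0,0]],[0.9,[0,0,0],[0,0,0]]]'
python3 go.py .4855 -.252 .2
```

```text
time: 14.7
tool_pos: [0.4654, 0.2527, 0.2012]
ee_rot: [-3.141, -0.001, 2.837]
wrist_force: [-1.1, -0.3, -0.7]
width: 0.0276
finger_force: 30.0
t 14.7 pos [0.4654 0.2527 0.2012] rot [-3.1405e+00 -1.3000e-03  2.8368e+00] w 0.027597252416146033 d_tool_mm [-170.6 -475.4    1.5] q [ 0.39  0.04  1.42  0.    1.67 -0.88] F [-1.1 -0.3 -0.7]
```

```bash
python3 -m crank '[[0.9,[-0.0058,-0.0158,0],[0,0,0]],[0.9,[-0.0115,-0.0315,0],[0,0,0]],[0.9,[-0.0115,-0.0315,0],[0,0,0]],[0.9,[-0.0115,-0.0315,0],[0,0,0]],[0.9,[-0.0115,-0.0315,0],[0,0,0]],[0.9,[-0.0115,-0.0315,0],[0,0,0]],[0.9,[-0.0115,-0.0315,0],[0,0,0]],[0.9,[-0.0115,-0.0315,0],[0,0,0]]]'
python3 -m crank '[[0.9,[-0.0115,-0.0315,0],[0,0,0]],[0.9,[-0.0115,-0.0315,0],[0,0,0]],[0.9,[-0.0115,-0.0315,0],[0,0,0]],[0.9,[-0.0115,-0.0315,0],[0,0,0]],[0.9,[-0.0115,-0.0315,0],[0,0,0]],[0.9,[-0.0115,-0.0315,0],[0,0,0]],[0.9,[-0.0115,-0.0315,0],[0,0,0]],[0.9,[-0.0035,-0.018,0],[0,0,0]]]'
python3 -m crank '[[0.9,[0,0,0],[0,0,0]],[0.9,[0,0,0],[0,0,0]],[0.9,[0,0,0],[0,0,0]]]'
python3 go.py .4855 -.252 .2
```

```text
time: 15.5
tool_pos: [0.4759, 0.0004, 0.1997]
ee_rot: [-3.141, -0.005, 2.837]
wrist_force: [0.7, 0.5, -1.2]
width: 0.0277
finger_force: 30.0
time: 16.3
tool_pos: [0.4846, -0.2529, 0.199]
ee_rot: [3.141, -0.005, 2.835]
wrist_force: [1.7, -0.2, -0.8]
width: 0.0274
finger_force: 30.0
time: 16.6
tool_pos: [0.4856, -0.2498, 0.2015]
ee_rot: [3.14, -0.002, 2.838]
wrist_force: [0.1, -0.1, -1.1]
width: 0.0277
finger_force: 30.0
t 16.6 pos [ 0.4856 -0.2498  0.2015] rot [ 3.1404e+00 -1.7000e-03  2.8380e+00] w 0.027722967369946387 d_tool_mm [-0.5 -2.2  1.5] q [-0.58  0.08  1.39  0.    1.68 -1.85] F [ 0.1 -0.1 -1.1]
```

```bash
python3 -m crank '[[0.9,[0,-0.002,0.02],[0,0,0]],[0.9,[0,0,0.03],[0,0,0]],[0.9,[0,0,0.03],[0,0,0]],[0.9,[0,0,0.01],[0,0,0]],[0.9,[0,0,0],[0,0,0]],[0.9,[0,0,0],[0,0,0]],[0.9,[0,0,0],[0,0,0]]]'
python3 go.py .4855 -.252 .0655
python3 - <<'E'
from h import *
s=snap('scene');cv2.imwrite('pics/s2.png',cv2.resize(s['color'][60:210,110:290,::-1],None,fx=4,fy=4))
E
```

```text
time: 17.3
tool_pos: [0.4864, -0.2535, 0.1147]
ee_rot: [-3.141, 0.004, 2.837]
wrist_force: [0.7, 0.2, -1.0]
width: 0.0279
finger_force: 30.0
t 17.3 pos [ 0.4864 -0.2535  0.1147] rot [-3.1406  0.0038  2.8372] w 0.0279479771117506 d_tool_mm [ 1.5  1.2 49.2] q [-0.58  0.12  1.52  0.    1.5  -1.85] F [ 0.7  0.2 -1. ]
```

View pics/s2.png

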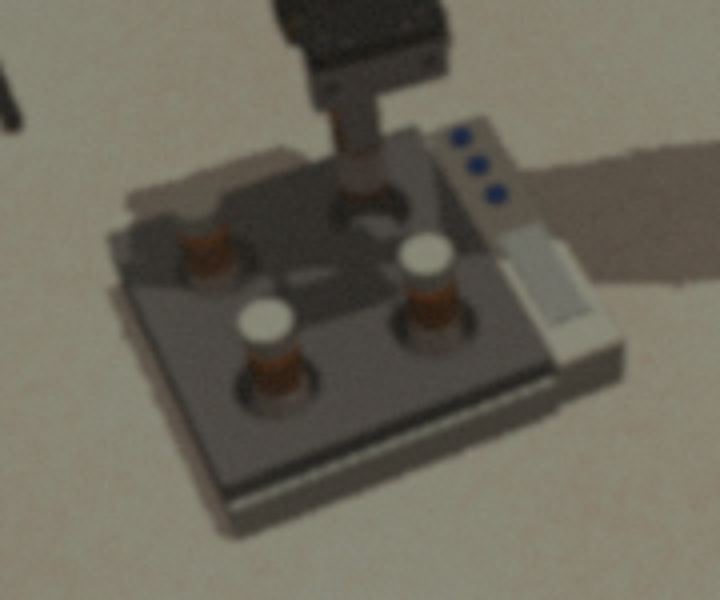

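The first vial stands upright in its pocket at (275,380). The second hangs upright over its pocket, with its underside at about (366,198) and the mouth at about (370,212). I lower it.

```bash
python3 -m crank '[[0.9,[0,0,0.01],[0,0,0]],[0.9,[0,0,0.015],[0,0,0]],[0.9,[0,0,0.013],[0,0,0]],[0.9,[0,0,0.006],[0,0,0]],[0.9,[0,0,0.002],[0,0,0]],[0.9,[0,0,0],[0,0,0]],[0.9,[0,0,0],[0,0,0]],[0.9,[0,0,0],[0,0,0]]]'
python3 go.py .4855 -.252 .0645
```

```text
time: 18.15
tool_pos: [0.4856, -0.2533, 0.0671]
ee_rot: [-3.141, 0.001, 2.837]
wrist_force: [0.7, 1.4, -0.9]
width: 0.0276
finger_force: 30.0
t 18.15 pos [ 0.4856 -0.2533  0.0671] rot [-3.1413e+00  1.2000e-03  2.8368e+00] w 0.02755998757527404 d_tool_mm [0.5 1.2 2.6] q [-0.58  0.15  1.58  0.    1.41 -1.85] F [ 0.7  1.4 -0.9]
```

```bash
python3 -m crank '[[0.9,[0,0.001,0.001],[0,0,0]],[0.9,[0,0,0.001],[0,0,0]],[0.9,[0,0,0],[0,0,0]],[0.9,[0,0,0],[0,0,0]],[0.6,[0,0,0],[0,0,0]],[0.4,[0,0,0],[0,0,0]],[0.4,[0,0,0],[0,0,0]],[0.4,[0,0,0],[0,0,0]]]'
python3 -m crank '[[0.4,[0,0,0],[0,0,0]],[0.4,[0,0,-0.01],[0,0,0]],[0.4,[0,0,-0.02],[0,0,0]],[0.4,[0,0,-0.03],[0,0,0]],[0.4,[0,0,-0.03],[0,0,0]],[0.4,[0,0,-0.03],[0,0,0]],[0.4,[0,0,-0.015],[0,0,0]],[0.4,[0,0,0],[0,0,0]]]'
python3 -m crank '[[0.4,[0.01,0.02,0],[0,0,0]],[0.4,[0.01,0.03,0],[0,0,0]],[0.4,[0.01,0.03,0],[0,0,0]],[0.4,[0.01,0.03,0],[0,0,0]],[0.4,[0.01,0.03,0],[0,0,0]],[0.4,[0.01,0.03,0],[0,0,0]],[0.4,[0.01,0.03,0],[0,0,0]],[0.4,[0,0.015,0],[0,0,0]]]'
python3 -m crank '[[0.4,[0,0,0],[0,0,0]],[0.4,[0,0,0],[0,0,0]],[0.4,[0,0,0],[0,0,0]]]'
python3 chk.py; ls -t pics|head -2
python3 -c "
import cv2,glob,os
f=max(glob.glob('pics/top_*'),key=os.path.getmtime);cv2.imwrite('pics/final.png',cv2.imread(f))"
```

```text
time: 18.95
tool_pos: [0.4856, -0.2521, 0.0645]
ee_rot: [3.142, 0.0, 2.837]
wrist_force: [-0.1, -0.1, 0.0]
width: 0.0547
finger_force: 0.0
time: 19.75
tool_pos: [0.4868, -0.2529, 0.2028]
ee_rot: [-3.14, 0.006, 2.837]
wrist_force: [-0.2, 0.2, 0.3]
width: 0.0563
finger_force: 0.0
time: 20.55
tool_pos: [0.4819, -0.0235, 0.1975]
ee_rot: [3.141, -0.004, 2.839]
wrist_force: [-0.4, -1.4, 0.3]
width: 0.0561
finger_force: 0.0
time: 20.85
tool_pos: [0.4829, -0.0268, 0.1986]
ee_rot: [-3.141, -0.001, 2.836]
wrist_force: [-0.3, -0.3, -0.4]
width: 0.0566
finger_force: 0.0
top
0.088
0.105
 (array([ 0.5959, -0.1866]), array([ 0.5959, -0.1899]), 0.0126, np.int32(75), np.float64(0.1053))
 (array([ 0.578 , -0.2748]), array([ 0.5777, -0.2749]), 0.0133, np.int32(170), np.float64(0.1055))
 (array([ 0.4855, -0.2524]), array([ 0.4854, -0.2525]), 0.0133, np.int32(177), np.float64(0.1054))
scene
0.088
0.105
scene_2095.png
top_2090.png
```

View pics/final.png

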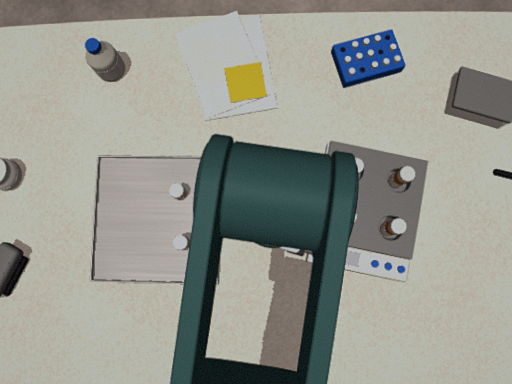

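The second vial stands in its pocket at (395,227), with its cap at (0.4855, -0.2524, 0.105). The first is at (359,167), half hidden by the arm, and its cap is still at 0.105 m. The robot is clear of everything.

```bash
python3 -c "
from bench import robot
print(robot.close_job())"
```

```text
the job is handed in; nothing more can be done
None
```

Both tall vials stand upright in the two pockets that were empty, each within about 1 mm of its pocket's axis by camera, and I handed the job in at about 21 s; the verdict was not shown.

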